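# Pump the hand lubricator until its indicator pin is out

### The arm

A 7-joint arm with a two-finger parallel gripper is mounted at the origin on the work surface; the furniture and walls round the work are solid. World frame = base frame: x ahead of the robot, y to its left, z up, the work surface at z = 0. Lengths are in m, angles in rad, forces in N, time in s.
With the tool pointing down it reaches from about 0.425 to 0.875 m from the base axis. Payload 4.7 kg.
Tool frame: the origin (TCP) lies at the very end of the fingers, on their centre line; the grasp point (between the pads) lies 19 mm behind it (ctrl.grasp_offset is the distance from the TCP to the grasp point, in m); z points along the fingers, y is the direction in which the jaws open and shut (so a half turn about z gives the same grasp; the last joint's range is limited). The gripper opens to 87 mm and grips with 3 to 60 N. Pads are 19 mm wide; open, the fingers measure 117 mm over their backs; the gripper's body (75 mm by 190 mm) begins 51 mm behind the grasp point.
Start: joints at [1.121, 0.321, -0.07, 1.45, 0.023, 1.371, -0.057], TCP at [0.291, -0.581, 0.223] pointing down, gripper open.
Joint ranges: [-2.86, 2.86], [-0.3, 2.09], [-1.38, 1.24], [0.06, 2.45], [-1.56, 4.7], [0.09, 2.05], [-2.69, 2.69]. Speed limits (rad/s): [2.57, 2.57, 3.14, 3.14, 3.14, 3.14, 3.14].

### API

Orientations are given as a rotation vector (axis times angle).
In Python, from bench import ctrl gives the robot as it stands.
- The arm moves only by the shell command python3 -m creep 'ROWS' [FORCE]. ROWS is JSON, a list that holds one entry, the list of rows, each a list of 7 numbers: the opening, from 0 (shut) to 1 (fully open), then the shift along the tool's x, y, z in mm, then the turn, a rotation vector about the tool's x, y, z in rad. In form: [[[grip, dx, dy, dz, rx, ry, rz], ...]]. A call has 1 to 5 rows; each row is the pose to reach, as a shift and turn from the pose commanded when the call began, along the tool's axes at that moment; what a row does not reach only later rows make up. A row lasts 1/10 s, in which the tool goes at most 50 mm and 8.59 degrees, less where a joint would pass 70% of its speed; a pose out of reach is approached as far as the arm can. A call with a gripper value outside its range is refused whole. The fingers move at their own pace and stop on an object; FORCE is the grip in N (left out, the last holds). Time passes only in rows, so rows that repeat a pose let the fingers close. It gives the time, the measured TCP pose, the force and the opening at its end, in the units of the state.
- ctrl.get_state(): the state, without advancing time (a new reading comes with each control period).
- ctrl.get_image(name): name is "scene" or "top" or "wrist"; returns the picture (384x512x3 uint8, red, green, blue); there is no depth.
- ctrl.camera_params(name): a dict with "K" (3x3 intrinsics, pixels), "pose" (4x4, takes a point from camera to world coordinates). Camera axes: x right, y down, z forward; pixel columns grow to the right and rows downward; lengths in m; the calibration is good to about 2 mm. The wrist camera is an equidistant fisheye: a pixel r from the principal point sees the ray r / f radians off the axis. A picture is of the moment at which its call begins: read the wrist's pose just before it. camera_params takes no time and is no camera call; for the wrist camera it gives the pose at the moment of the call.
- ctrl.close_job(): hands the job in, once; it reports no verdict.
The state is a dict: "time": time; "joint_positions": joint angles; "qd": joint speeds; "joint_torque": joint torques, N m; "position": TCP position; "tool_rot": TCP orientation; "ft_force": force on the tool from outside, world axes, zero at the start; "torque": the same for the moment, N m; "grip_width": opening from 0.0 (shut) to 1.0 (fully open).
Only numpy, scipy, OpenCV 4.12 (cv2) and the standard library are available. Lean on these libraries where they do the work, as an engineer would, in place of code of your own. Each camera call takes 0.05 s, during which the arm holds its last target. There are 200 camera calls.

### The job

Prime the blue hand lubricator: with the fingertips, press its yellow plunger cap all the way down and let it spring all the way back up, again and again, until the indicator pin beside it has come fully out and shows its whole green band. Only press the cap: do not touch or pull the pin, do not lift anything, leave the lubricator standing where it is and the things around it undisturbed, and finish with the plunger up and the hand clear.

Things in the scene. Friction and masses are not known exactly. Their poses are not given: they have to be found in the camera images.
- pump: loose lubricator, about 1 kg: blue body, deck 60 x 120 mm, 80 mm high, on a base plate x -40..+80, y -75..+75 mm. Origin on the table under the middle of the blue body, z up. Plunger at x 0, y -30 mm; indicator pin at x 0, y +30; white reservoir (44 mm across, 82 high) at x +52, y 0; brass outlet at the -y end. It stands firm when the cap is pressed straight down
- plunger_top (a point): middle of the top of the round yellow plunger cap (flat, 34 mm across); it moves with the plunger. 113 mm above the table when up, 99 mm when fully down
- plunger (a joint): stroke of the plunger, m: 0 = up, 0.014 = fully down on its hard stop. A spring of about 4 N at the top and 6 N at the bottom always returns it to 0 when it is let go
- pin_tip (a point): middle of the top of the indicator pin (upright, steel, 15 mm thick, orange head 17 mm across, green band at its foot that is hidden in the body until the pin is out). 8 mm above the deck when fully in, 48 mm above the deck when fully out
- pin (a joint): how far the pin is out, m: 0 = in, 0.040 = fully out. Starts between 0 and 0.014. A ratchet lifts it 10 mm (first time 3 to 15) as the plunger comes back up after a full stroke: 3 or 4 strokes in all. A stroke under 12 mm may not lift it; the plunger must come fully up between strokes. The pin stays where it has got to; once it is out, more strokes do nothing
- oiler: bystander, loose: white needle oiler bottle with red nozzle, 36 mm across, 105 mm tall, upright; origin in the middle of its underside
- waffle_pack: bystander, loose: flat black chip box with a clear lid, 50 x 50 x 14 mm; origin in the middle of its underside
- allen_key: bystander, loose: black hex key with yellow sleeve, 26 x 79 x 8 mm, lying; origin in the middle of its underside
- strip: bystander, loose: lead strip on its carrier with a black tab, 38 x 90 x 9 mm, lying; origin in the middle of its underside
There are look-alikes about, which are no part of the job. There is more than one size of the pump; the one meant has the size given above.

How it is judged:
By the outcome, as a careful person would: the job done as asked, in the order asked, and still so for the second after the job is handed in, with the robot touching nothing.
It also fails if it takes over 38 s, if anything falls off the work surface, if the arm or the gripper's body presses on something with over 40 N, if the wrist force passes 120 N, or if a joint passes its speed limit or range.

## Working session

There is one attempt and no reset: what is moved stays moved. The work goes in short steps, Python scripts to look and compute and a shell command to move; the robot and the scene stay as the last step left them, time stands still between calls to the robot, and variables do not carry over. Pictures are saved under pics/ and viewed, about 8 in all and at most 12, crops included, and the job is handed in when it is done.

```bash
mkdir -p pics; ls; python3 - <<'E'
from bench import ctrl
import cv2
s=ctrl.get_state()
for k in s: print(k,s[k])
for n in("scene","top"):
    cv2.imwrite(f"pics/{n}0.png",cv2.cvtColor(ctrl.get_image(n),cv2.COLOR_RGB2BGR))
    print(n,ctrl.camera_params(n))
E
```

```text
pics
time 0.0
joint_positions [ 1.12111351  0.32185626 -0.07008387  1.45163852  0.0226029   1.37078654
 -0.05691539]
qd [ 1.66343855e-03  7.29601082e-04  3.91914363e-04  2.26873412e-05
  5.60298265e-05  1.32830696e-03 -7.94063074e-04]
joint_torque [-1.51309710e-04 -4.91293573e+01 -4.03990243e-01 -3.12527382e+01
 -6.39684917e-02  4.37988248e-02  1.80615825e-04]
position [ 0.29048265 -0.58088299  0.22145821]
tool_rot [-3.05572119e+00 -7.21598828e-01  8.35928428e-04]
ft_force [-0.18080375 -0.33387735 -0.61555673]
torque [-0.01843242 -0.03540532 -0.05674761]
grip_width 1.0001650607473886
scene {'K': array([[439.07970822,   0.        , 255.93196825],
       [  0.        , 439.07970822, 185.85074388],
       [  0.        ,   0.        ,   1.        ]]), 'pose': array([[-0.6815164 , -0.42215241,  0.59776479, -0.25116395],
       [-0.73171878,  0.38071803, -0.56536839,  0.61850229],
       [ 0.0110918 , -0.82270355, -0.56836243,  0.77400183],
       [ 0.        ,  0.        ,  0.        ,  1.        ]])}
top {'K': array([[395.19164893,   0.        , 260.0113344 ],
       [  0.        , 395.19164893, 191.77666145],
       [  0.        ,   0.        ,   1.        ]]), 'pose': array([[-0.004343  , -0.99366894,  0.11226386,  0.37501625],
       [-0.99995726,  0.00339908, -0.00859802, -0.02568014],
       [ 0.00816199, -0.11229641, -0.99364123,  0.9435952 ],
       [ 0.        ,  0.        ,  0.        ,  1.        ]])}
```

View pics/scene0.png

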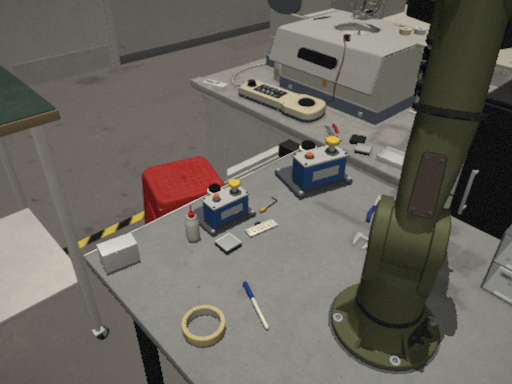

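View pics/top0.png

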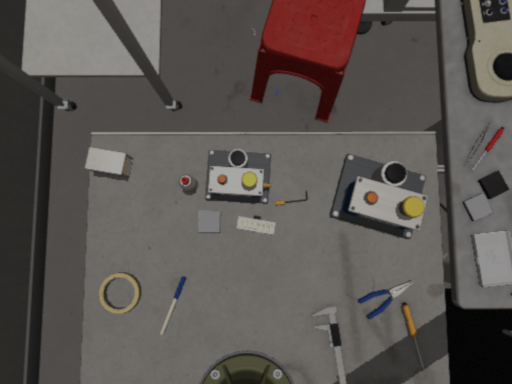

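Two candidates for the pump, seen in the top picture:
- Small one: cap (249,180), pin (222,179), base about 62 px, or roughly 0.15 m.
- Large one: cap (413,207), pin (372,198), base about 85 px, or roughly 0.2 m.

The small one, next to the oiler, waffle pack, strip and key, fits the given size. I'll check that in a close crop.

```bash
cat > h.py <<'E'
import numpy as np, cv2
from scipy.spatial.transform import Rotation as R
from bench import ctrl
def at_z(n,u,v,z):
    c=ctrl.camera_params(n);K=c["K"];P=np.array(c["pose"])
    d=P[:3,:3]@np.linalg.solve(K,[u,v,1.]);o=P[:3,3]
    return o+d*(z-o[2])/d[2]
def proj(n,p):
    c=ctrl.camera_params(n);P=np.array(c["pose"]);q=c["K"]@(P[:3,:3].T@(np.array(p)-P[:3,3]));return q[:2]/q[2]
def crop(n,out,x0,y0,w,h,k):
    im=cv2.cvtColor(ctrl.get_image(n),cv2.COLOR_RGB2BGR)[y0:y0+h,x0:x0+w]
    cv2.imwrite(out,cv2.resize(im,None,fx=k,fy=k,interpolation=cv2.INTER_CUBIC))
E
python3 - <<'E'
from h import *
a=cv2.imread("pics/top0.png")[140:220,165:285]; b=cv2.imread("pics/scene0.png")[165:265,180:300]
a=cv2.resize(a,(600,400),interpolation=2); b=cv2.resize(b,(240,200),interpolation=2)
cv2.imwrite("pics/c1.png",a)
hsv=cv2.cvtColor(cv2.imread("pics/top0.png"),cv2.COLOR_BGR2HSV)
m=cv2.inRange(hsv,(22,120,100),(35,255,255)); m[:, :235]=0;m[:,262:]=0;m[:165]=0;m[195:]=0
ys,xs=np.nonzero(m);print(xs.mean(),ys.mean(),len(xs),xs.min(),xs.max(),ys.min(),ys.max());print(at_z("top",xs.mean(),ys.mean(),.112))
for u,v in((208,151),(270,152),(207,199),(268,202)):print(at_z("top",u,v,.01))
E
```

```text
248.93491124260356 179.44970414201183 169 242 256 172 186
[ 0.49541049 -0.00945516  0.112     ]
[0.57952968 0.09079608 0.01      ]
[ 0.57669933 -0.05820382  0.01      ]
[0.46369765 0.09195644 0.01      ]
[ 0.45603792 -0.05259402  0.01      ]
```

View pics/c1.png

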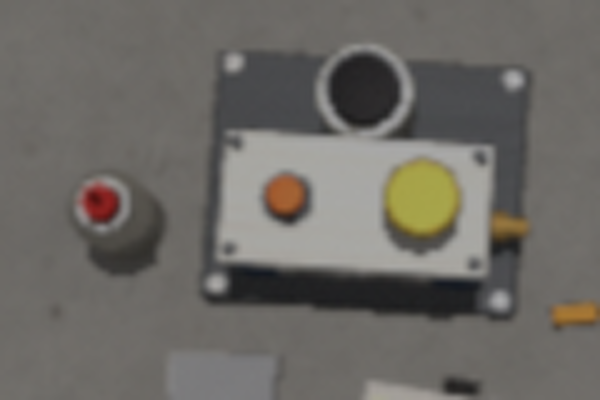

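The crop confirms it: base about 150 x 120 mm, cap at (422,198) in the crop, orange pin at (286,197). That puts the cap near (0.495, -0.0095). Next I'll work out the shift to hover above it.

```bash
cat >> h.py <<'E'
def shift(t):
    s=ctrl.get_state();r=R.from_rotvec(s["tool_rot"]);print("pos",np.round(s["position"],4),"t",s["time"],"F",np.round(s["ft_force"],1),"w",round(s["grip_width"],3));print("axes",np.round(r.as_matrix(),3).tolist())
    print("shift mm",np.round(r.inv().apply(np.array(t)-s["position"])*1000,1))
E
python3 -c "
from h import *
shift([.4955,-.0095,.19])"
```

```text
pos [ 0.2905 -0.5809  0.2216] t 0.1 F [ 1.1 -0.7  0.8] w 0.998
axes [[0.894, 0.447, -0.001], [0.447, -0.894, 0.002], [-0.0, -0.002, -1.0]]
shift mm [ 439.  -419.3   32.3]
```

```bash
python3 -m creep '[[[0,29,-28,0,0,0,0],[0,58,-56,0,0,0,0],[0,87,-84,0,0,0,0],[0,116,-112,0,0,0,0],[0,145,-140,0,0,0,0]]]' 20 && python3 -m creep '[[[0,29,-28,0,0,0,0],[0,58,-56,0,0,0,0],[0,87,-84,0,0,0,0],[0,116,-112,0,0,0,0],[0,145,-140,0,0,0,0]]]' && python3 -m creep '[[[0,29,-28,0,0,0,0],[0,58,-56,0,0,0,0],[0,87,-84,0,0,0,0],[0,116,-112,0,0,0,0],[0,145,-140,0,0,0,0]]]'; python3 -c "
from h import *
shift([.4955,-.0095,.19])"
```

```text
time: 0.6
position: [0.358, -0.3895, 0.2221]
tool_rot: [-3.057, -0.722, 0.001]
ft_force: [0.9, -0.1, 1.0]
grip_width: 0.631
time: 1.1
position: [0.4249, -0.1995, 0.2223]
tool_rot: [3.057, 0.722, -0.001]
ft_force: [0.2, -1.2, 0.3]
grip_width: 0.171
time: 1.6
position: [0.4919, -0.0096, 0.2224]
tool_rot: [3.057, 0.722, -0.0]
ft_force: [0.5, 0.6, 0.5]
grip_width: 0.005
pos [ 0.4919 -0.0096  0.2224] t 1.6 F [0.5 0.6 0.5] w 0.005
axes [[0.894, 0.447, -0.0], [0.447, -0.894, -0.0], [-0.0, 0.0, -1.0]]
shift mm [ 3.3  1.5 32.4]
```

```bash
python3 -m creep '[[[0,3,1.5,30,0,0,0],[0,3,1.5,70,0,0,0],[0,3,1.5,85,0,0,0],[0,3,1.5,85,0,0,0]]]'; python3 - <<'E'
from h import *
shift([.4955,-.0095,.125])
crop("scene","pics/s1.png",180,130,110,110,5)
cv2.imwrite("pics/w1.png",cv2.cvtColor(ctrl.get_image("wrist"),cv2.COLOR_RGB2BGR))
E
```

```text
time: 2.0
position: [0.4928, -0.011, 0.1346]
tool_rot: [-3.055, -0.722, 0.009]
ft_force: [-0.2, 1.0, -0.1]
grip_width: 0.003
pos [ 0.4928 -0.011   0.1346] t 2.0 F [-0.2  1.  -0.1] w 0.003
axes [[0.894, 0.448, -0.006], [0.448, -0.894, 0.001], [-0.005, -0.004, -1.0]]
shift mm [ 3.1 -0.   9.6]
```

View pics/s1.png

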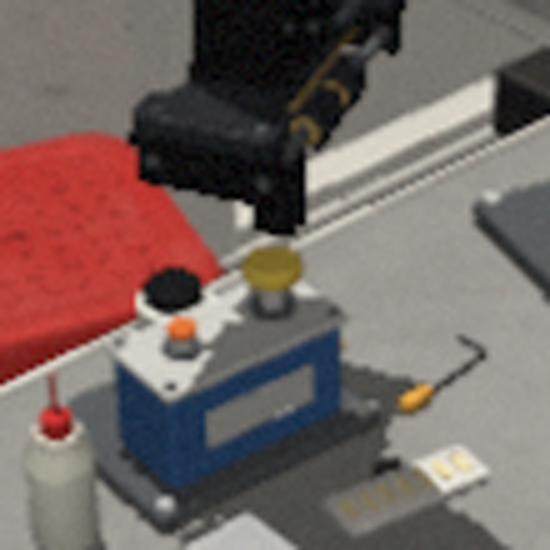

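View pics/w1.png

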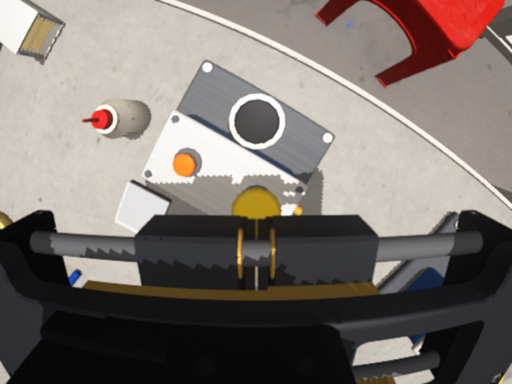

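Both pictures show the closed fingertips right above the yellow cap: scene crop (272,262), wrist (257,205). The pin is at (181,328) in the crop, well clear. I'll cross-check the cap's position with those two cameras.

```bash
python3 - <<'E'
from h import *
print("scene cap",at_z("scene",180+272/5,130+260/5,.113))
c=ctrl.camera_params("wrist");K=c["K"];P=np.array(c["pose"])
def ray(u,v):
    x=(u-K[0,2])/K[0,0];y=(v-K[1,2])/K[1,1];r=np.hypot(x,y);d=P[:3,:3]@np.array([x/r*np.sin(r),y/r*np.sin(r),np.cos(r)]);return P[:3,3]+d*(.113-P[2,3])/d[2]
for u,v in((257,186),(232,205),(281,205)):print("wrist edge",ray(u,v))
shift([.4955,-.0095,.113])
E
```

```text
scene cap [ 0.49597617 -0.00852917  0.113     ]
wrist edge [ 0.51614804 -0.00086371  0.113     ]
wrist edge [0.49735113 0.00806185 0.113     ]
wrist edge [ 0.51173998 -0.02070246  0.113     ]
pos [ 0.4954 -0.0111  0.1379] t 2.1 F [0.1 1.  0.4] w 0.005
axes [[0.894, 0.447, -0.0], [0.447, -0.894, 0.0], [0.0, -0.0, -1.0]]
shift mm [ 0.8 -1.4 24.9]
```

```bash
python3 -m creep '[[[0,2,-1,10,0,0,0],[0,2,-1,20,0,0,0],[0,2,-1,28,0,0,0],[0,2,-1,33,0,0,0],[0,2,-1,33,0,0,0]]]' && python3 -m creep '[[[0,0,0,3,0,0,0],[0,0,0,5,0,0,0],[0,0,0,6,0,0,0],[0,0,0,6,0,0,0]]]'; python3 -c "
from h import *
shift([.497,-.009,.099])"
```

```text
time: 2.6
position: [0.4971, -0.0093, 0.1045]
tool_rot: [3.057, 0.722, 0.001]
ft_force: [0.1, -0.6, 3.7]
grip_width: 0.0
time: 3.0
position: [0.4971, -0.0093, 0.0994]
tool_rot: [3.057, 0.722, 0.001]
ft_force: [-0.7, -0.4, 5.7]
grip_width: 0.007
pos [ 0.4971 -0.0093  0.0994] t 3.0 F [-0.7 -0.4  5.7] w 0.007
axes [[0.894, 0.447, 0.001], [0.447, -0.894, -0.0], [0.001, 0.001, -1.0]]
shift mm [ 0.1 -0.3  0.4]
```

```bash
python3 -m creep '[[[0,0,0,1,0,0,0],[0,0,0,1.5,0,0,0],[0,0,0,1.5,0,0,0]]]'
```

```text
time: 3.3
position: [0.4973, -0.0093, 0.0993]
tool_rot: [3.056, 0.722, 0.001]
ft_force: [-3.8, 0.5, 15.9]
grip_width: 0.006
```

On the hard stop: 16 N at z = 0.0993. Now I'll let the plunger up.

```bash
python3 -m creep '[[[0,0,0,-8,0,0,0],[0,0,0,-16,0,0,0],[0,0,0,-23,0,0,0],[0,0,0,-23,0,0,0]]]'; python3 - <<'E'
from h import *
crop("scene","pics/s2.png",180,130,110,110,5)
E
```

```text
time: 3.7
position: [0.4968, -0.0094, 0.1207]
tool_rot: [3.057, 0.722, 0.001]
ft_force: [0.7, 0.1, -0.2]
grip_width: 0.002
```

View pics/s2.png

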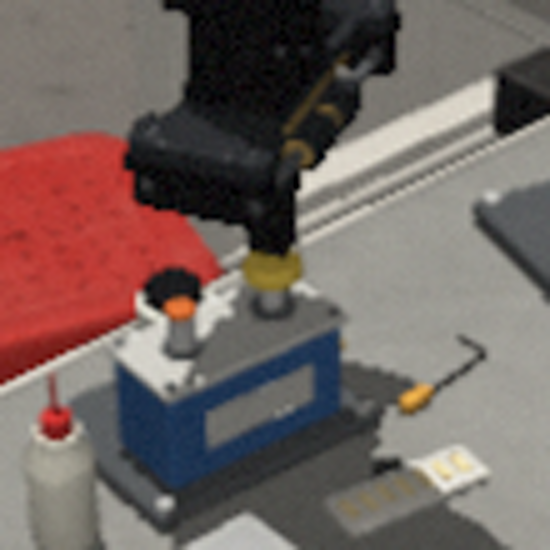

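The pin rose from crop row 328 to 308, about 10 mm, and the pump hasn't moved. With the pin out further, I need to know how high the hand's wide block sits above it at the bottom of the stroke.

```bash
python3 - <<'E'
from h import *
s=ctrl.get_state();r=R.from_rotvec(s["tool_rot"]);p=s["position"];print(p,s["joint_positions"].round(2))
for x in(-37,0,37):
  for y in(-95,-60,-30,15):
    print(x,y,[((proj("scene",p+r.apply([x/1e3,y/1e3,-h/1e3]))-[180,130])*5).round().tolist() for h in(0,20,40,70)])
c=ctrl.camera_params("wrist");print("wristcam in tool mm",(r.inv().apply(np.array(c["pose"])[:3,3]-p)*1e3).round())
yaw=np.arctan2(*(at_z("top",222.2,179.4,.09)-at_z("top",249.4,179.6,.113))[[1,0]]);print("pump +y dir",np.degrees(yaw))
E
```

```text
[ 0.49645438 -0.00952306  0.12012518] [ 0.55  0.11 -0.61  1.93  0.07  1.12 -1.2 ]
-37 -95 [[267.0, 362.0], [267.0, 330.0], [266.0, 296.0], [265.0, 245.0]]
-37 -60 [[294.0, 324.0], [294.0, 292.0], [293.0, 259.0], [292.0, 208.0]]
-37 -30 [[316.0, 292.0], [316.0, 260.0], [316.0, 228.0], [315.0, 178.0]]
-37 15 [[347.0, 247.0], [347.0, 216.0], [347.0, 184.0], [348.0, 135.0]]
0 -95 [[199.0, 346.0], [198.0, 314.0], [196.0, 281.0], [194.0, 229.0]]
0 -60 [[227.0, 308.0], [226.0, 276.0], [225.0, 244.0], [223.0, 193.0]]
0 -30 [[250.0, 278.0], [250.0, 246.0], [249.0, 213.0], [247.0, 164.0]]
0 15 [[283.0, 233.0], [283.0, 202.0], [282.0, 170.0], [281.0, 122.0]]
37 -95 [[132.0, 330.0], [130.0, 298.0], [128.0, 265.0], [125.0, 214.0]]
37 -60 [[162.0, 293.0], [160.0, 262.0], [158.0, 229.0], [155.0, 179.0]]
37 -30 [[186.0, 263.0], [185.0, 232.0], [183.0, 199.0], [181.0, 150.0]]
37 15 [[221.0, 220.0], [219.0, 189.0], [218.0, 157.0], [217.0, 108.0]]
wristcam in tool mm [  68.   -1. -161.]
pump +y dir 86.21578474674041
```

The visible block is the gripper body, about 70 mm above the tips. It stays about 40 mm above a fully-out pin, so I'll continue with strokes 2 and 3.

```bash
for i in 1; do python3 -m creep '[[[0,0,0,8,0,0,0],[0,0,0,16,0,0,0],[0,0,0,21,0,0,0],[0,0,0,23,0,0,0],[0,0,0,23,0,0,0]]]'; python3 -m creep '[[[0,0,0,-8,0,0,0],[0,0,0,-16,0,0,0],[0,0,0,-23,0,0,0],[0,0,0,-23,0,0,0]]]'; done
python3 -m creep '[[[0,0,0,8,0,0,0],[0,0,0,16,0,0,0],[0,0,0,21,0,0,0],[0,0,0,23,0,0,0],[0,0,0,23,0,0,0]]]'; python3 -m creep '[[[0,0,0,-8,0,0,0],[0,0,0,-16,0,0,0],[0,0,0,-23,0,0,0],[0,0,0,-23,0,0,0]]]'
python3 - <<'E'
from h import *
crop("scene","pics/s3.png",180,130,110,110,5)
E
```

```text
time: 4.25
position: [0.4973, -0.0095, 0.0992]
tool_rot: [3.056, 0.722, 0.0]
ft_force: [-6.7, -0.1, 21.9]
grip_width: 0.004
time: 4.65
position: [0.4965, -0.0093, 0.1202]
tool_rot: [3.057, 0.722, -0.0]
ft_force: [0.6, 0.5, 0.3]
grip_width: 0.006
time: 5.15
position: [0.4973, -0.0094, 0.0992]
tool_rot: [3.056, 0.722, 0.0]
ft_force: [-6.4, -0.9, 22.5]
grip_width: 0.008
time: 5.55
position: [0.4964, -0.0093, 0.1201]
tool_rot: [3.057, 0.722, -0.0]
ft_force: [0.6, -0.8, 0.3]
grip_width: 0.006
```

View pics/s3.png

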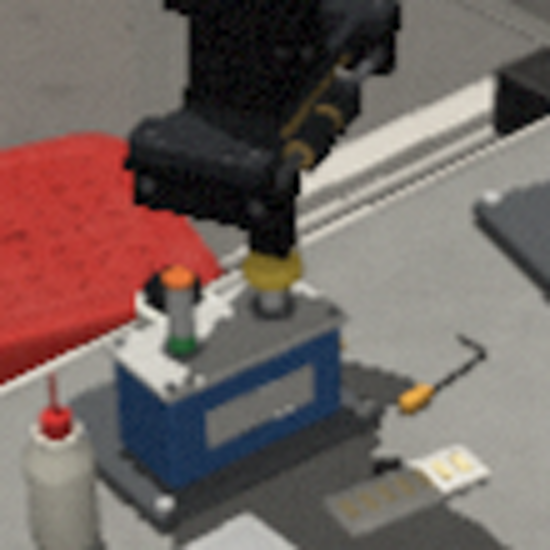

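The green band shows and the pin top is at row 270. Extra strokes are harmless, so I'll do another and compare.

```bash
python3 -m creep '[[[0,0,0,8,0,0,0],[0,0,0,16,0,0,0],[0,0,0,21,0,0,0],[0,0,0,23,0,0,0],[0,0,0,23,0,0,0]]]'; python3 -m creep '[[[0,0,0,-8,0,0,0],[0,0,0,-16,0,0,0],[0,0,0,-23,0,0,0],[0,0,0,-23,0,0,0]]]'
python3 - <<'E'
from h import *
crop("scene","pics/s4.png",180,130,110,110,5)
a=cv2.imread("pics/s3.png")[240:380,130:240];b=cv2.imread("pics/s4.png")[240:380,130:240]
cv2.imwrite("pics/cmp.png",cv2.resize(np.hstack([a,b]),None,fx=3,fy=3))
for n in"234":
    i=cv2.cvtColor(cv2.imread(f"pics/s{n}.png"),cv2.COLOR_BGR2HSV)[240:380,140:225];m=cv2.inRange(i,(5,150,120),(18,255,255));print(n,np.nonzero(m)[0].mean()+240)
    g=cv2.inRange(i,(50,80,30),(85,255,255));print(np.nonzero(g)[0].size)
# expected row of pin tip when fully out
cap=np.array([.4965,-.009]);d=np.array([np.cos(np.radians(86.2)),np.sin(np.radians(86.2))])
for z in(.128,.123,.118):print(z,(proj("scene",[*(cap+.06*d),z])-[180,130])*5)
E
```

```text
time: 6.1
position: [0.4971, -0.0094, 0.0992]
tool_rot: [3.056, 0.722, -0.0]
ft_force: [-6.4, -0.1, 21.1]
grip_width: 0.009
time: 6.5
position: [0.4964, -0.0093, 0.12]
tool_rot: [-3.057, -0.722, 0.001]
ft_force: [-0.8, 0.1, 0.1]
grip_width: 0.004
2 307.863309352518
0
3 276.2638036809816
372
4 275.89020771513356
372
0.128 [178.77933349 275.4948784 ]
0.123 [179.17320968 283.42440169]
0.118 [179.56512742 291.31449757]
```

View pics/cmp.png

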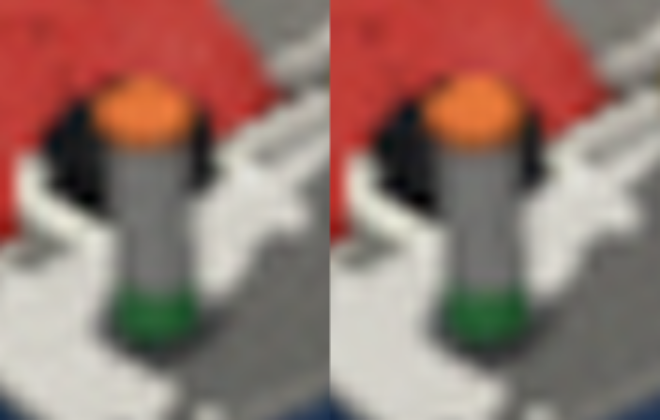

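The two crops look the same: head at row 276 both times, where a fully-out pin is expected at 275, and the whole green band is out. The last stroke added nothing, so the pin is at its end. I'll retreat upwards and check.

```bash
python3 -m creep '[[[0,0,0,-20,0,0,0],[0,0,0,-55,0,0,0],[0,0,0,-90,0,0,0],[0,0,0,-110,0,0,0],[0,0,0,-110,0,0,0]]]'; python3 - <<'E'
from h import *
crop("scene","pics/s5.png",170,120,120,140,4)
E
```

```text
time: 7.05
position: [0.498, -0.0093, 0.2322]
tool_rot: [3.056, 0.721, 0.006]
ft_force: [0.2, -0.7, -0.0]
grip_width: 0.004
```

View pics/s5.png

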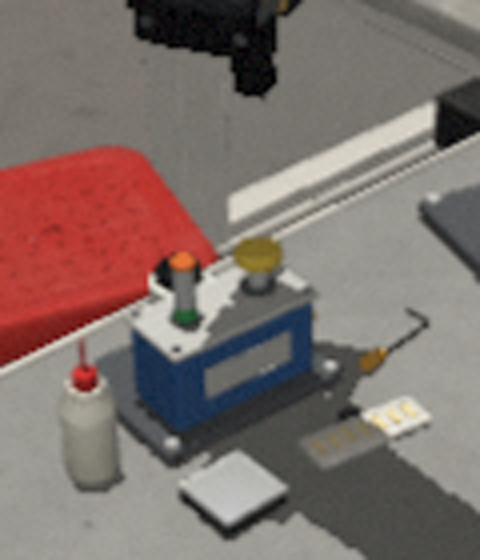

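The plunger is up (258,245), the pin is out with its green band showing (185,290), the hand is clear and the neighbours are where they were. Handing in.

```bash
python3 -c "
from bench import ctrl
print(ctrl.close_job())"
```

```text
the job is handed in; nothing more can be done
None
```

The blue lubricator is primed, and I handed the job in at about 7 s of robot time. I pressed the smaller pump's yellow cap with the closed fingertips for four full strokes. Each went to the hard stop (z about 0.099 m, 16 to 22 N), and I lifted clear of the cap between strokes.

- **Pin:** its head was at the same image row after strokes 3 and 4 (276, against 275 expected when fully out). The whole green band shows, so stroke 4 only confirmed it.
- **End state:** the last picture shows the plunger up and the pump and its neighbours where they were. The hand was clear, about 12 cm above the cap, with wrist force near zero.
- **Disagreement:** the wrist camera put the cap about 5 mm further in x than the top and scene cameras, which agreed within 1 mm. I pressed close to the top and scene estimate, and every stroke reached the stop.

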